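Turn the circuit board over in its rework frame and lock it

TASK

The circuit board clamped in the rework frame has its parts facing up, more or less level. Turn it over about its long axis so that the solder side faces up and the board lies level, then lock it there by turning the black knob on top of the frame's right-hand head clockwise as far as it goes. Leave the things lying round the frame where they are.

Things in the scene. Friction and masses are not known exactly. Their poses are not given: they have to be found in the camera images.
- rework_frame: fixed bench rework frame, 130 x 285 mm. Origin on the table under its middle; y runs along the board's pivot axis, from the knob head to the plain post; z up; the robot is on its -x side. Pivot axis 95 mm above the table. Post at y = +125 mm (16 mm thick, 113 high), knob head at y = -128 mm (34 thick, 42 wide, 130 high). Low down two thin rods run along y at x = +-45 mm, tops at 17 mm
- board_center (a point): centre of the green board, on the pivot axis. Board 100 mm wide (point x), 180 long (point y, the pivot axis), 2.4 thick; both short ends are in dark clamps 12 mm wide, 11 thick. Site z = normal of the bare SOLDER side (small bright joints); parts to 16 mm high stand on the -z side, none within 18 mm of the long edges, only flat ones (under 4 mm) within 30 mm of mid-length
- board (a joint): angle of the board about the frame's y axis, rad: 0 (or 6.28, a full turn) = level, solder side up; 3.14 = level, parts up (starts within 0.45 of it). Pressing down the edge on the frame's -x side makes it fall, pressing down the far edge makes it grow. Turns right round either way against a light drag (0.07 N m, about 1.5 N at the edge) and stays where it is left
- lock_knob (a joint): turn of the knob, rad: 0 = loose, 1.4 = hard stop, locked; grows clockwise seen from above; starts loose (0 to 0.25). Friction 0.13 N m; beyond 0.5 rad a sprung shoe is pressed on the board's brake disc: the torque rises to about 0.17 N m at the stop, and the board then yields only to more than 8 N at its edge. Stays where it is left
- lock_knob_grip (a point): grip point on the knob's upright axis, 158 mm above the table. The black bar is 44 mm long (point x) and 12 mm thick (point y); its top is 10 mm above this point; 20 mm below it lies the top of a round collar 35 mm across. The point turns with the knob; at 0 the bar lies along the frame's x axis
- tweezers: steel tweezers 12 x 125 x 9 mm, lying loose in front of the frame; leave alone
- eraser: block eraser 18 x 40 x 13 mm in front of the frame; leave alone
- brush: fine wooden brush 8 x 184 x 8 mm behind the frame; leave alone
- magnifier: black hand lens 53 x 132 x 12 mm behind the frame; leave alone
- sticky_notes: yellow block of notes 51 x 51 x 20 mm, far right; leave alone
- dropper_bottle: amber dropper bottle 33 mm across, 99 mm high, standing front left; leave alone
- vial_rack: wire rack in a carton sleeve, 332 x 170 x 101 mm, left of the frame, with glass vials standing up to 140 mm high; fixed, keep clear

How it is judged:
By the outcome, as a careful person would: the job done as asked, in the order asked, and still so for the second after the job is handed in, with the robot touching nothing.
It also fails if it takes over 51 s, if anything falls off the work surface, if the arm or the gripper's body presses on something with over 40 N, if the wrist force passes 120 N, or if a joint passes its speed limit or range.

ROBOT

A 6-joint arm with a two-finger parallel gripper is mounted at the origin on a cart in front of the work surface, level with it; the furniture and walls round the work are solid. World frame = base frame: x ahead of the robot, y to its left, z up, the work surface at z = 0. Lengths are in m, angles in rad, forces in N, time in s.
With the tool pointing down it reaches from about 0.225 to 0.875 m from the base axis. Payload 3.4 kg.
Tool frame: the origin (TCP) lies between the finger pads; the fingertips stand 8 mm ahead of it and the grasp point (between the pads) lies 11 mm behind it; z points along the fingers, y is the line along which they close (so a half turn about z gives the same grasp; the last joint's range is limited). The gripper opens to 85 mm and grips with 20 to 120 N. Pads are 22 mm wide; open, the fingers measure 114 mm over their backs; the gripper's body (76 mm by 85 mm) begins 54 mm behind the grasp point. The pads swing forward as they close: fully open they stand 13 mm farther back than shut.
Start: joints at [0.993, 0.276, 1.505, -0, 1.361, -0.121], TCP at [0.254, 0.516, 0.239] pointing down, gripper open.
Joint ranges: [-2.89, 2.89], [-0.75, 2.08], [0.22, 2.7], [-1.18, 4.32], [0.11, 2.71], [-2.7, 2.7]. Speed limits (rad/s): [2.57, 2.57, 3.14, 3.14, 3.14, 3.14].

INTERFACE

Orientations are given as a unit quaternion [w, x, y, z].
In Python, from rig import manip gives the robot as it stands.
- The arm moves only by the tool move_arm, never from a script. Its argument "deltas" is a list that holds one entry, the list of rows, each a list of 5 numbers: the shift along the tool's x, y, z normalised to -1 to 1, where 1 is 80 cm, then the turn about the tool's z normalised to -1 to 1, where 1 is 120 degrees, then the closure, from -1 (fully open) to 1 (shut). In form: [[[tx, ty, tz, twist, grip], ...]]. A call has 1 to 12 rows; each row is the pose to reach, as a shift and turn from the pose commanded when the call began, along the tool's axes at that moment; what a row does not reach only later rows make up. A row lasts 1/10 s, in which the tool goes at most 50 mm and 8.59 degrees, less where a joint would pass 70% of its speed; a pose out of reach is approached as far as the arm can. A call with a number of a shift or a turn outside -1 to 1 is refused whole. A call with a gripper value outside its range is refused whole. The fingers move at their own pace and stop on an object; "squeeze" is the grip in N (left out, the last holds). Time passes only in rows, so rows that repeat a pose let the fingers close. It gives the time, the measured TCP pose, the force, the opening and the grip force at its end, in the units of the state.
- manip.get_state(): the state, without advancing time (a new reading comes with each control period).
- manip.get_image(name): name is "scene" or "side" or "wrist"; returns the picture (480x640x3 uint8, red, green, blue); there is no depth.
- manip.camera_params(name): a dict with "fx", "fy", "cx", "cy" (pixels), "dist" ([k1, k2, p1, p2, k3] as OpenCV has them; the pictures are not rectified), "R" (3x3) and "t" (3): a world point X has camera coordinates R X + t; the wrist camera has in their place "tool_from_camera" (4x4, takes a point from camera to tool coordinates, whose origin is the TCP and whose axes are the flange's). Camera axes: x right, y down, z forward; pixel columns grow to the right and rows downward; lengths in m; the calibration is good to about 2 mm. A picture is of the moment at which its call begins: read the wrist's pose just before it. camera_params takes no time and is no camera call.
- manip.sign_off(): hands the job in; it is judged then, once.
The state is a dict: "clock": time; "qpos": joint angles; "qd": joint speeds; "effort": joint torques, N m; "position": TCP position; "ee_rot": TCP orientation; "contact_force": force on the tool from outside, world axes, zero at the start; "moment": the same for the moment, N m; "width": finger opening in m; "gripper_force": force on a finger pad.
Only numpy, scipy, OpenCV 4.12 (cv2) and the standard library are available. Lean on these libraries where they do the work, as an engineer would, in place of code of your own. Each camera call takes 0.05 s, during which the arm holds its last target. There are 200 camera calls.

## Working session

There is one attempt and no reset: what is moved stays moved. The work goes in short steps, Python scripts to look and compute and a tool call to move; the robot and the scene stay as the last step left them, time stands still between calls to the robot, and variables do not carry over. Pictures are saved under pics/ and viewed, at most 10 in all, crops included, and the job is handed in when it is done.

Besides the shell and the picture viewer there is one more tool, called after "Emit:" as name(argument=value, ...), one argument or row to a line, values as JSON. move_arm: Moves the arm, as the interface text tells. Scaled input: -1 to 1 covers 80 cm each way for a shift and 120 degrees each way for a turn. Its arguments: {"type":"object","properties":{"deltas":{"type":"array","items":{"type":"array","items":{"type":"array","items":{"type":"number","minimum":-1,"maximum":1}}}},"squeeze":{"type":"number"}},"required":["deltas"]}

```bash
mkdir -p pics; ls
python3 - <<'E'
from rig import manip
import cv2,numpy as np
for n in ["scene","side"]:
    im=manip.get_image(n); cv2.imwrite(f"pics/{n}0.png",im[:,:,::-1])
    p=manip.camera_params(n); print(n,{k:np.round(v,4).tolist() for k,v in p.items()})
p=manip.camera_params("wrist");print({k:np.round(v,4).tolist() for k,v in p.items()})
print(manip.get_state())
E
```

```text
pics
scene {'fx': 588.2559, 'fy': 588.2559, 'cx': 314.1602, 'cy': 236.449, 'dist': [-0.0757, 0.0, 0.0, 0.0, 0.0], 'R': [[-0.3338, 0.9426, 0.0071], [0.7981, 0.2866, -0.53], [-0.5017, -0.1712, -0.8479]], 't': [0.0896, -0.4466, 1.6832]}
side {'fx': 465.4353, 'fy': 465.4353, 'cx': 323.2536, 'cy': 251.3963, 'dist': [-0.0794, 0.0, 0.0, 0.0, 0.0], 'R': [[-0.9257, -0.3781, 0.004], [-0.1508, 0.3594, -0.9209], [0.3468, -0.8531, -0.3898]], 't': [0.5688, 0.1673, 0.9432]}
{'fx': 367.4379, 'fy': 367.4379, 'cx': 320.6707, 'cy': 238.5901, 'dist': [-0.0607, 0.0, 0.0, 0.0, 0.0], 'tool_from_camera': [[0.0018, -0.9566, -0.2916, 0.075], [1.0, 0.0017, 0.0008, 0.0014], [-0.0003, -0.2916, 0.9566, -0.1347], [0.0, 0.0, 0.0, 1.0]]}
{'clock': 0.1, 'qpos': array([ 9.93020529e-01,  2.76514941e-01,  1.50601738e+00,  4.42406525e-06,
        1.36069894e+00, -1.20994526e-01]), 'qd': array([ 0.00040554, -0.00149749, -0.00302975, -0.00098695, -0.00230249,
        0.00054706]), 'effort': array([ 6.92891444e-04, -4.17693830e+01, -2.46405065e+01, -5.10343341e-06,
        5.85298476e-03,  1.09282473e-05]), 'position': array([0.25335593, 0.51565754, 0.23853147]), 'ee_rot': array([-2.82495893e-04,  2.26410621e-01,  9.74031601e-01, -7.69061957e-04]), 'contact_force': array([ 0.09762933, -0.02881669, -0.31341892]), 'moment': array([-0.02012128, -0.02660659, -0.0074355 ]), 'gripper_force': 0.0, 'width': 0.08581109065133175}
```

View pics/scene0.png

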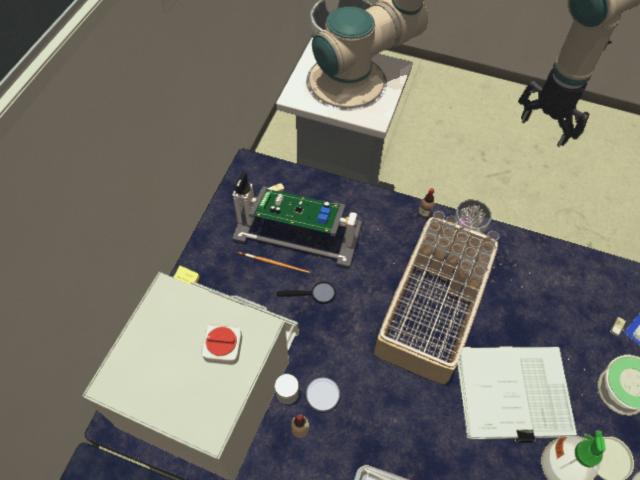

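View pics/side0.png

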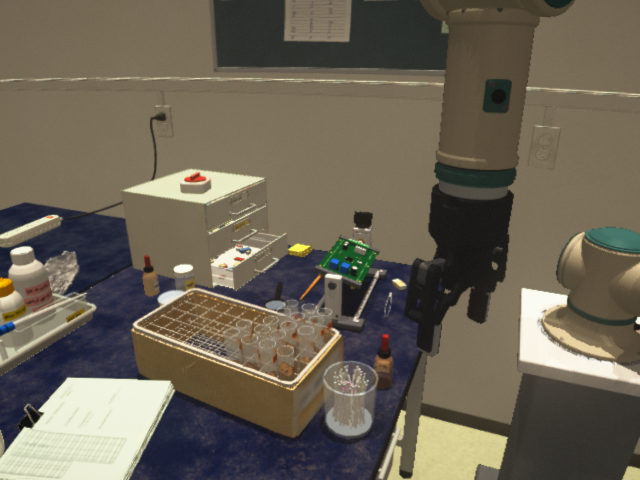

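Scene view: frame at about px (297,222), knob at (243,185), post at (352,225), board at (297,210). In the side view the board is at (347,262) and the knob at (362,222). I'll zoom in on both next.

Run:
```python
import cv2,numpy as np
a=cv2.imread("pics/scene0.png")[165:275,225:375]; b=cv2.imread("pics/side0.png")[200:335,300:420]
a=cv2.resize(a,None,fx=5.3,fy=5.3,interpolation=cv2.INTER_CUBIC); b=cv2.resize(b,None,fx=4.4,fy=4.4,interpolation=cv2.INTER_CUBIC)
cv2.imwrite("pics/a.png",a);cv2.imwrite("pics/b.png",b);print(a.shape,b.shape)
```

```text
(583, 795, 3) (594, 528, 3)
```

View pics/a.png

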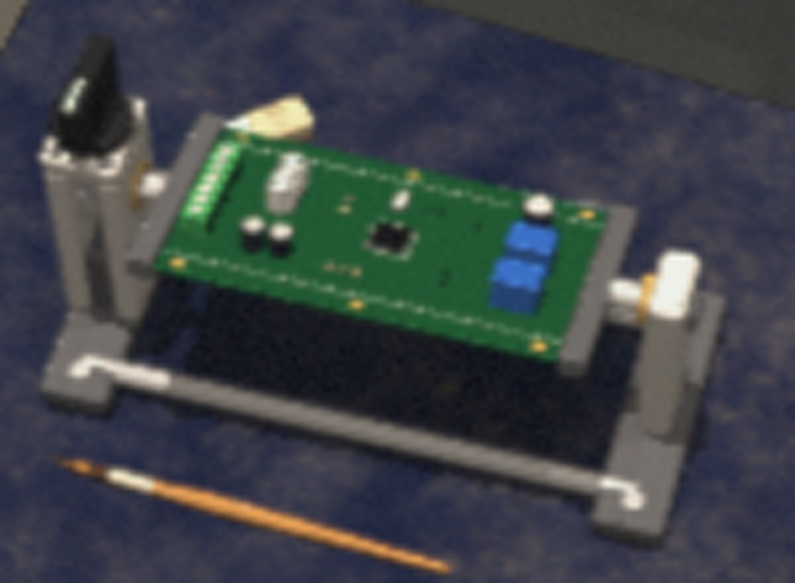

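View pics/b.png

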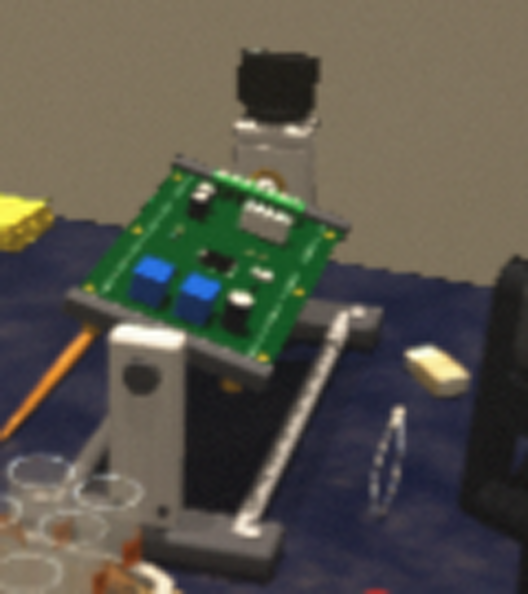

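Scene crop: board tilted with the robot-side edge lower. The green corners are at about (230,130), (160,262), (608,212) and (555,355), and the knob bar top is at (103,45). In the side crop the same corners are at (340,232), (183,170), (262,362) and (85,290). I'll triangulate these.

```bash
cat > h.py <<'E'
import cv2,numpy as np
from rig import manip
from scipy.spatial.transform import Rotation as Rn
def cam(n,st=None):
    p=manip.camera_params(n);K=np.array([[p["fx"],0,p["cx"]],[0,p["fy"],p["cy"]],[0,0,1.]])
    if n=="wrist":
        q=st["ee_rot"];T=np.eye(4);T[:3,:3]=Rn.from_quat([q[1],q[2],q[3],q[0]]).as_matrix();T[:3,3]=st["position"]
        E=np.linalg.inv(T@np.array(p["tool_from_camera"]));R,t=E[:3,:3],E[:3,3]
    else: R,t=np.array(p["R"]),np.array(p["t"])
    return K,np.array(p["dist"]),R,t
def ray(c,uv):
    K,d,R,t=c;n=cv2.undistortPoints(np.array([[uv]],float),K,d)[0,0]
    v=R.T@np.array([n[0],n[1],1]);return -R.T@t,v/np.linalg.norm(v)
def plane(c,uv,z):
    o,v=ray(c,uv);return o+v*(z-o[2])/v[2]
def tri(c1,u1,c2,u2):
    a,v=ray(c1,u1);b,w=ray(c2,u2);s=np.linalg.lstsq(np.c_[v,-w],b-a,rcond=None)[0]
    p,q=a+v*s[0],b+w*s[1];return (p+q)/2,np.linalg.norm(p-q)
def proj(c,X):
    K,d,R,t=c;return cv2.projectPoints(np.array(X,float).reshape(-1,3),cv2.Rodrigues(R)[0],t,K,d)[0][:,0]
E
python3 - <<'E'
from h import *
S,D=cam("scene"),cam("side")
P={"kn":((230,130),(340,232)),"kf":((160,262),(183,170)),"pn":((608,212),(262,362)),"pf":((555,355),(85,290)),"posttop":((678,258),(150,332)),"knobtop":((98,45),(280,54)),"headtop":((97,145),(275,127))}
f=lambda u,s,o:[(u[0]+.5)/s-.5+o[0],(u[1]+.5)/s-.5+o[1]]
r={}
for k,(a,b) in P.items():
    r[k],e=tri(S,f(a,5.3,(225,165)),D,f(b,4.4,(300,200)));print(k,r[k].round(4),round(e,4))
c=np.mean([r[k] for k in("kn","kf","pn","pf")],0);y=(r["pn"]+r["pf"]-r["kn"]-r["kf"]);w=(r["kf"]+r["pf"]-r["kn"]-r["pn"])/2
print(c,np.degrees(np.arctan2(y[1],y[0])),np.linalg.norm(y)/2,np.linalg.norm(w),np.degrees(np.arcsin(w[2]/np.linalg.norm(w))))
for k in("a",):print(plane(S,f((678,258),5.3,(225,165)),.113),plane(S,f((97,145),5.3,(225,165)),.13))
E
```

```text
kn [ 0.4909 -0.0361  0.0848] 0.0005
kf [ 0.5805 -0.0302  0.1092] 0.0003
pn [0.479  0.1351 0.088 ] 0.0013
pf [0.5683 0.1401 0.1104] 0.0017
posttop [0.516  0.1776 0.1182] 0.0092
knobtop [ 0.5348 -0.0702  0.1741] 0.0118
headtop [ 0.5426 -0.0737  0.1246] 0.0019
[0.52968467 0.05221019 0.09812076] 94.01864140949445 0.17117966543945337 0.09259508589934619 14.657960753776734
[0.50782046 0.17405508 0.113     ] [ 0.54705999 -0.07105166  0.13      ]
```

Emit:
move_arm(
  deltas=[
    [[-0.564,-0.369,-0.076,-0.25,1],[-0.564,-0.369,-0.076,-0.25,1],[-0.564,-0.369,-0.076,-0.25,1],[-0.564,-0.369,-0.076,-0.25,1],[-0.564,-0.369,-0.076,-0.25,1],[-0.564,-0.369,-0.076,-0.25,1],[-0.564,-0.369,-0.076,-0.25,1],[-0.564,-0.369,-0.076,-0.25,1],[-0.564,-0.369,-0.076,-0.25,1],[-0.564,-0.369,-0.076,-0.25,1],[-0.564,-0.369,-0.076,-0.25,1],[-0.564,-0.369,-0.076,-0.25,1]],
  ],
  squeeze=40,
)

```text
clock: 1.3
position: [0.5314, 0.047, 0.2999]
ee_rot: [0.001, -0.03, 1.0, -0.002]
contact_force: [-0.6, 0.7, 0.3]
width: -0.0001
gripper_force: 0.0
```

Run:
```python
from h import *
s=manip.get_state();print(s["position"],s["ee_rot"],s["qpos"].round(2))
im=manip.get_image("wrist");cv2.imwrite("pics/w1.png",im[:,:,::-1])
np.savez("w1.npz",p=s["position"],q=s["ee_rot"])
```

```text
[0.5314349  0.04695063 0.29989609] [ 9.59122082e-04 -3.03478167e-02  9.99537768e-01 -1.53006921e-03] [-0.04  0.18  1.48 -0.    1.47 -1.67]
```

View pics/w1.png

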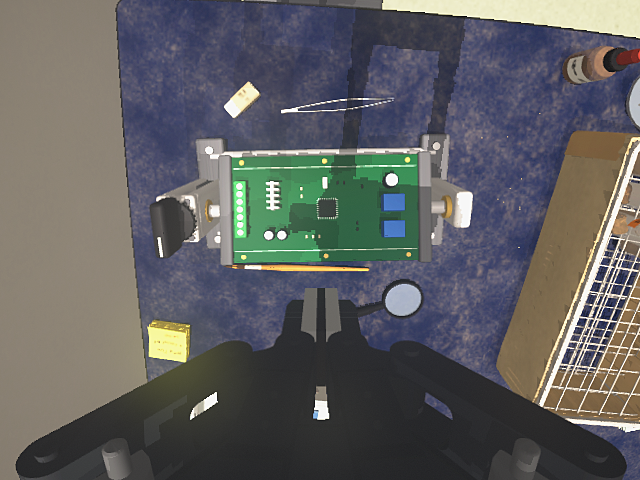

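Wrist view: board spans px (231,153)–(420,262). The shafts are at about (211,212) and (449,209), the knob is at (168,228) and the post top at (463,209). I'll zoom in on the knob for its angle.

Run:
```python
from h import *
im=cv2.imread("pics/w1.png");z=np.load("w1.npz");c=cam("wrist",{"position":z["p"],"ee_rot":z["q"]})
print("shafts",plane(c,(211,212),.095),plane(c,(449,209),.095))
g=cv2.inRange(cv2.cvtColor(im,cv2.COLOR_BGR2HSV),(50,80,40),(80,255,255));g[280:]=0
n,l,st,ct=cv2.connectedComponentsWithStats(g);i=1+np.argmax(st[1:,4]);print(st[i])
r=cv2.minAreaRect(np.argwhere(l==i)[:,::-1].astype(np.float32));print(r)
for v in (158,163,168):pass
a=cv2.resize(im[190:270,135:235],None,fx=6,fy=6,interpolation=cv2.INTER_CUBIC);a=cv2.convertScaleAbs(a,alpha=1.8,beta=30);cv2.imwrite("pics/k.png",a)
```

```text
shafts [ 0.54120673 -0.05590722  0.095     ] [0.52395994 0.1696459  0.095     ]
[  231   154   188   109 16188]
((324.9646911621094, 208.09326171875), (105.90778350830078, 186.04220581054688), 88.93909454345703)
```

View pics/k.png

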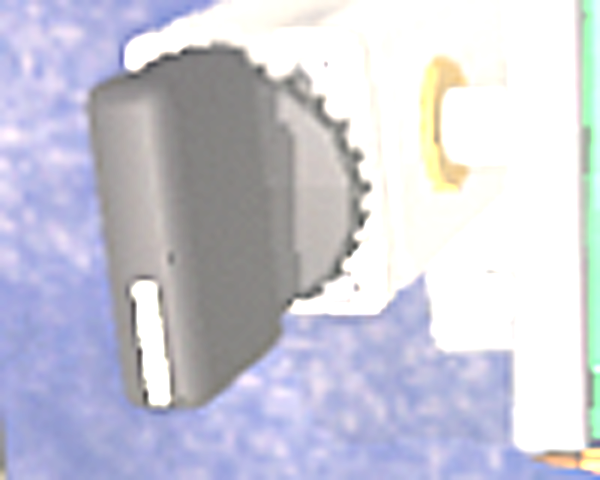

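Knob crop: bar top face runs from about (127,92) to (163,405) in crop px, with a white pointer at the far end.

Run:
```python
from h import *
z=np.load("w1.npz");c=cam("wrist",{"position":z["p"],"ee_rot":z["q"]})
f=lambda u:[(u[0]+.5)/6-.5+135,(u[1]+.5)/6-.5+190]
a,b=plane(c,f((127,92)),.168),plane(c,f((163,405)),.168);d=b-a
print(a,b,(a+b)/2,np.linalg.norm(d),np.degrees(np.arctan2(d[1],d[0])))
print("white",plane(c,f((145,285)),.168),plane(c,f((158,405)),.168))
o=np.array([.541207,-.0559]);e=np.array([.52396,.169646]);print(np.degrees(np.arctan2(*(e-o)[::-1])))
g=np.array([plane(c,u,.095)[:2] for u in((231,208),(419,208))]);print(g, g.mean(0))
```

```text
[ 0.52014812 -0.07609576  0.168     ] [ 0.56157043 -0.07418399  0.168     ] [ 0.54085927 -0.07513987  0.168     ] 0.041466400150151454 2.642500669989343
white [ 0.54530365 -0.07544787  0.168     ] [ 0.56161478 -0.07485014  0.168     ]
94.37277083040581
[[ 0.536155   -0.03671714]
 [ 0.52490481  0.14082964]] [0.5305299  0.05205625]
```

Emit:
move_arm(
  deltas=[
    [[0.0575,0.0,0.2125,-0.006,1],[0.0575,0.0,0.2125,-0.006,1],[0.0575,0.0,0.2125,-0.006,1],[0.0575,0.0,0.2125,-0.006,1],[0.0575,0.0,0.2125,-0.006,1],[0.0575,0.0,0.2125,-0.006,1]],
  ],
)

```text
clock: 1.95
position: [0.4827, 0.05, 0.1306]
ee_rot: [0.0, -0.04, 0.999, 0.0]
contact_force: [1.0, 0.2, 0.6]
width: -0.0001
gripper_force: 0.0
```

Emit:
move_arm(
  deltas=[
    [[0.0,0,0.035,0,1],[0.0,0,0.041,0,1],[-0.003,0,0.049,0,1],[-0.006,0,0.056,0,1],[-0.01,0,0.061,0,1],[-0.014,0,0.066,0,1],[-0.018,0,0.07,0,1],[-0.023,0,0.074,0,1],[-0.023,0,0.074,0,1],[-0.023,0,0.074,0,1]],
  ],
)

```text
clock: 2.95
position: [0.5016, 0.0503, 0.0709]
ee_rot: [0.001, -0.04, 0.999, -0.0]
contact_force: [-0.3, 0.3, 0.1]
width: 0.0002
gripper_force: 0.0
```

Emit:
move_arm(
  deltas=[
    [[0.012,0,-0.06,0,1],[0.012,0,-0.1,0,1],[0.012,0,-0.165,0,1],[-0.05,0,-0.165,0,1],[-0.115,0,-0.165,0,1],[-0.115,0,-0.165,0,1],[-0.115,0,-0.165,0,1]],
  ],
)

```text
clock: 3.65
position: [0.5932, 0.0576, 0.2021]
ee_rot: [-0.0, -0.04, 0.999, -0.0]
contact_force: [0.2, -0.4, 0.5]
width: 0.0002
gripper_force: 0.0
```

Run:
```python
from h import *
im=manip.get_image("wrist");cv2.imwrite("pics/w2.png",im[:,:,::-1]);d=manip.get_image("side")[200:335,300:420,::-1]
cv2.imwrite("pics/s2.png",np.hstack([cv2.resize(im[:,:,::-1],(427,320)),cv2.resize(d,(284,320),interpolation=cv2.INTER_CUBIC)]))
```

```text
(no output)
```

View pics/s2.png

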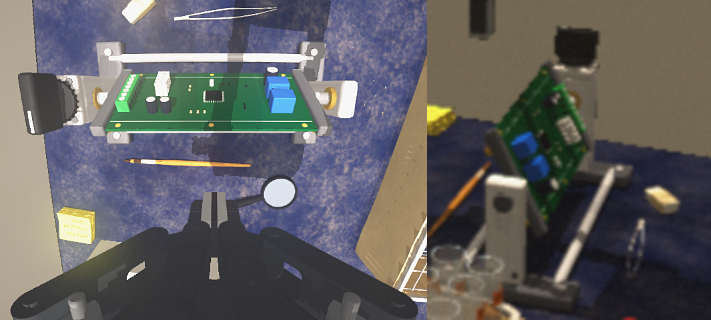

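Board is now tilted to about 58°, with its far edge up. Next I sweep that edge over from behind.

Emit:
move_arm(
  deltas=[
    [[0,0,0.05,0,1],[0,0,0.085,0,1],[0.025,0,0.085,0,1],[0.045,0,0.083,0,1],[0.062,0,0.08,0,1],[0.079,0,0.079,0,1],[0.087,0,0.083,0,1],[0.094,0,0.088,0,1],[0.107,0,0.101,0,1],[0.118,0,0.114,0,1],[0.12,0,0.119,0,1],[0.12,0,0.119,0,1]],
  ],
)

```text
clock: 4.95
position: [0.4959, 0.0502, 0.107]
ee_rot: [-0.001, -0.04, 0.999, 0.0]
contact_force: [0.6, 0.2, -0.5]
width: 0.0
gripper_force: 0.0
```

Emit:
move_arm(
  deltas=[
    [[0,0,0.0035,0,1],[0,0,0.0035,0,1],[0,0,0.0035,0,1],[0,0,0.0035,0,1]],
  ],
)

```text
clock: 5.35
position: [0.4971, 0.0502, 0.1049]
ee_rot: [0.0, -0.04, 0.999, 0.0]
contact_force: [-0.2, -0.0, 0.6]
width: 0.0001
gripper_force: 0.0
```

Emit:
move_arm(
  deltas=[
    [[0,0,-0.05,0,1],[0,0,-0.1,0,1],[0,0,-0.16,0,1],[-0.02,0,-0.22,0,1],[-0.045,0,-0.245,0,1],[-0.045,0,-0.245,0,1],[-0.045,0,-0.245,0,1],[-0.045,0,-0.245,0,1]],
  ],
)

```text
clock: 6.15
position: [0.531, 0.0531, 0.299]
ee_rot: [-0.002, -0.04, 0.999, 0.0]
contact_force: [-0.4, 0.3, 0.1]
width: -0.0002
gripper_force: 0.0
```

Run:
```python
from h import *
s=manip.get_state();im=manip.get_image("wrist");cv2.imwrite("pics/w3.png",im[:,:,::-1]);d=manip.get_image("side")[:,:,::-1];cv2.imwrite("pics/d3.png",d)
cv2.imwrite("pics/sc3.png",manip.get_image("scene")[:,:,::-1])
np.savez("w3.npz",p=s["position"],q=s["ee_rot"]);print(s["position"])
cv2.imwrite("pics/s3.png",np.hstack([cv2.resize(im[130:290,140:500,::-1],(500,222),interpolation=cv2.INTER_CUBIC),cv2.resize(d[235:310,300:400],(296,222),interpolation=cv2.INTER_CUBIC)]))
```

```text
[0.53099394 0.05305556 0.2990484 ]
```

View pics/s3.png

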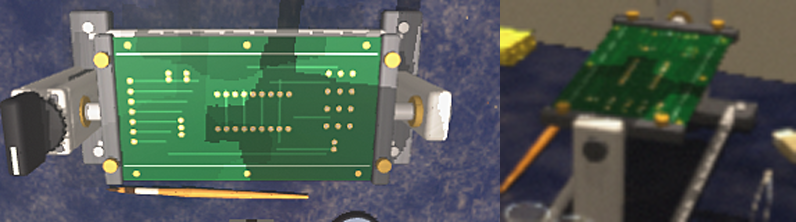

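Board is flipped with the solder side up. Now I'll measure the residual tilt from its corners.

Run:
```python
from h import *
z=np.load("w3.npz");C={"w":cam("wrist",{"position":z["p"],"ee_rot":z["q"]}),"s":cam("scene"),"d":cam("side")}
F={"w":("w3",(150,140,450,285)),"s":("sc3",(225,165,375,260)),"d":("d3",(300,225,420,310))}
X=np.array([.532,.0525,.095]);ex=np.array([.9973,.073,0]);ey=np.array([-.073,.9973,0])
guess=[X+a*.05*ex+b*.08*ey for a,b in((-1,-1),(1,-1),(1,1),(-1,1))]
Q={}
for k,(f,(x0,y0,x1,y1)) in F.items():
    im=cv2.imread(f"pics/{f}.png");h=cv2.cvtColor(im,cv2.COLOR_BGR2HSV);m=np.zeros(h.shape[:2],np.uint8)
    m[y0:y1,x0:x1]=cv2.inRange(h,(45,70,20),(85,255,255))[y0:y1,x0:x1]
    m=cv2.morphologyEx(m,cv2.MORPH_CLOSE,np.ones((5,5),np.uint8))
    cs=max(cv2.findContours(m,0,cv2.CHAIN_APPROX_NONE)[0],key=cv2.contourArea)[:,0].astype(float)
    hull=cv2.convexHull(cs.astype(np.float32));g=proj(C[k],guess);c0=cv2.approxPolyN(hull,4)[0].astype(float) if hasattr(cv2,"approxPolyN") else g
    q=np.array([c0[np.argmin(np.linalg.norm(c0-p,axis=1))] for p in g]);L=[]
    for i in range(4):
        a,b=q[i],q[(i+1)%4];u=(b-a)/np.linalg.norm(b-a);n=np.array([-u[1],u[0]]);t=(cs-a)@u/np.linalg.norm(b-a)
        s=cs[(t>.1)&(t<.9)&(abs((cs-a)@n)<4)];v=cv2.fitLine(s.astype(np.float32),cv2.DIST_HUBER,0,.01,.01).ravel()
        L.append(np.cross([v[2],v[3],1],[v[2]+v[0],v[3]+v[1],1]))
    P=[]
    for i in range(4):
        p=np.cross(L[i-1],L[i]);P.append(p[:2]/p[2])
    P=np.array(P);P+=(0.5*(P-P.mean(0))/np.linalg.norm(P-P.mean(0),axis=1)[:,None]);Q[k]=P;print(k,P.round(1).tolist(),"proj-level",g.round(1).tolist())
for a,b in(("w","s"),("w","d"),("s","d")):
    T=[tri(C[a],Q[a][i],C[b],Q[b][i]) for i in range(4)];p=np.array([t[0] for t in T])
    w=(p[1]+p[2]-p[0]-p[3])/2;print(a,b,p.mean(0).round(4),"w",np.linalg.norm(w).round(4),"tilt far-up deg",np.degrees(np.arcsin(w[2]/np.linalg.norm(w))).round(2),"len",np.linalg.norm(p[2]+p[3]-p[0]-p[1])/2,"z",p[:,2].round(4),[round(t[1],4) for t in T])
```

```text
w [[220.1, 156.2], [228.5, 259.3], [406.7, 259.3], [414.5, 155.8]] proj-level [[230.3, 156.5], [236.4, 260.2], [399.0, 261.4], [406.4, 158.0]]
s [[266.5, 185.0], [253.2, 219.6], [328.7, 236.9], [340.0, 200.3]] proj-level [[270.3, 186.3], [256.7, 220.9], [326.1, 237.2], [337.2, 201.4]]
d [[377.8, 247.3], [338.3, 242.3], [316.9, 270.5], [363.2, 276.1]] proj-level [[377.8, 249.3], [337.3, 244.2], [316.0, 271.0], [361.8, 277.6]]
w s [0.5307 0.0512 0.0965] w 0.0998 tilt far-up deg -1.16 len 0.17493942677492524 z [0.0962 0.0952 0.0958 0.0988] [np.float64(0.0002), np.float64(0.0009), np.float64(0.002), np.float64(0.0005)]
w d [0.5302 0.0513 0.0987] w 0.0987 tilt far-up deg -0.32 len 0.1739937095423486 z [0.0964 0.0971 0.0997 0.1015] [np.float64(0.0023), np.float64(0.0014), np.float64(0.0003), np.float64(0.0015)]
s d [0.5312 0.0508 0.098 ] w 0.0997 tilt far-up deg -0.8 len 0.17347229672269263 z [0.0971 0.0969 0.0977 0.1003] [np.float64(0.0017), np.float64(0.0), np.float64(0.0033), np.float64(0.003)]
```

Emit:
move_arm(
  deltas=[
    [[0,-0.06,0,0,0],[0,-0.12,0.05,0.016,0],[0,-0.1605,0.1,0.016,0],[0,-0.1605,0.124,0.016,0],[0,-0.1605,0.124,0.016,0],[0,-0.1605,0.124,0.016,0],[0,-0.1605,0.124,0.016,0],[0,-0.1605,0.124,0.016,0]],
  ],
)

```text
clock: 7.1
position: [0.5439, -0.0743, 0.2036]
ee_rot: [0.002, -0.024, 1.0, -0.0]
contact_force: [-0.1, -0.4, 0.2]
width: 0.0429
gripper_force: 0.0
```

Run:
```python
from h import *
s=manip.get_state();print(s["position"],s["ee_rot"],s["width"],s["qpos"].round(2))
im=manip.get_image("wrist");cv2.imwrite("pics/w4.png",im[:,:,::-1]);np.savez("w4.npz",p=s["position"],q=s["ee_rot"])
print(proj(cam("wrist",s),[[.52,-.076,.168],[.5616,-.074,.168],[.541,-.075,.168],s["position"]]))
```

```text
[ 0.5439171  -0.07427945  0.20362135] [ 1.74485557e-03 -2.35728413e-02  9.99720543e-01 -3.36296459e-04] 0.04290223210723181 [-0.26  0.26  1.62  0.    1.26 -1.88]
[[316.08556098 235.14371249]
 [316.31795179 312.25251827]
 [316.18469379 275.42937566]
 [316.5666965  315.90611161]]
```

View pics/w4.png

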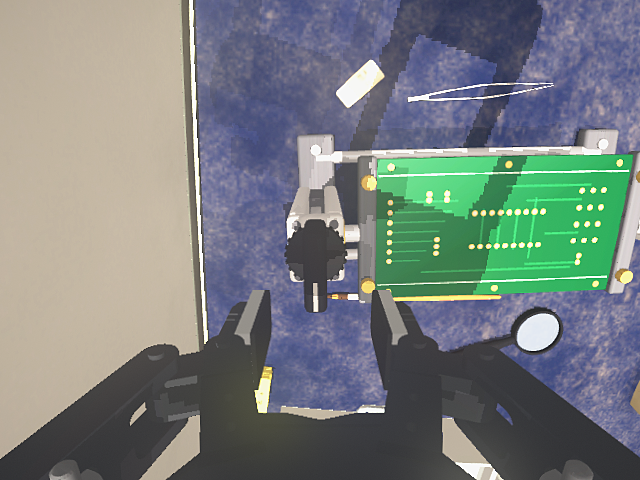

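The knob bar shows vertically at column 316 (rows 222–310), centred between the open fingers, and the rest of the scene is untouched. I'll descend and grip.

Emit:
move_arm(
  deltas=[
    [[0.0035,-0.001,0.03,0,0],[0.0035,-0.001,0.055,0,0],[0.0035,-0.001,0.066,0,0],[0.0035,-0.001,0.066,0,0],[0.0035,-0.001,0.066,0,1],[0.0035,-0.001,0.066,0,1],[0.0035,-0.001,0.066,0,1],[0.0035,-0.001,0.066,0,1],[0.0035,-0.001,0.066,0,1]],
  ],
  squeeze=40,
)

```text
clock: 8.05
position: [0.5412, -0.0773, 0.1503]
ee_rot: [0.001, -0.023, 1.0, -0.001]
contact_force: [-0.5, -5.6, 6.5]
width: 0.0112
gripper_force: 42.2
```

Emit:
move_arm(
  deltas=[
    [[0,-0.002,0,0.06,1],[0,-0.002,0,0.12,1],[0,-0.002,0,0.18,1],[0,-0.002,0,0.24,1],[0,-0.002,0,0.3,1],[0,-0.002,0,0.36,1],[0,-0.002,0,0.42,1],[0,-0.002,0,0.48,1],[0,-0.002,0,0.54,1],[0,-0.002,0,0.6,1],[0,-0.002,0,0.6,1],[0,-0.002,0,0.6,1]],
  ],
)

```text
clock: 9.25
position: [0.5411, -0.0777, 0.1503]
ee_rot: [0.001, 0.569, 0.822, 0.001]
contact_force: [-0.1, -1.6, 6.1]
width: 0.0113
gripper_force: 42.3
```

Run:
```python
from h import *
s=manip.get_state();print(s["position"],s["contact_force"],s["moment"],s["ee_rot"],s["qpos"].round(3),np.degrees(2*np.arctan2(s["ee_rot"][1],s["ee_rot"][2])))
```

```text
[ 0.54110555 -0.07766458  0.15032504] [-0.08978939 -1.57945541  6.0792218 ] [-0.4180812   0.06331688 -0.11368517] [1.26530667e-03 5.69265111e-01 8.22152828e-01 5.99971654e-04] [-0.27   0.298  1.708  0.     1.134 -0.63 ] 69.39806903793071
```

Emit:
move_arm(
  deltas=[
    [[0,0,0,0.02,1],[0,0,0,0.04,1],[0,0,0,0.055,1],[0,0,0,0.055,1],[0,0,0,0.055,1]],
  ],
)

```text
clock: 9.75
position: [0.5411, -0.0777, 0.1503]
ee_rot: [0.001, 0.615, 0.788, 0.001]
contact_force: [-1.1, -2.3, 6.7]
width: 0.0112
gripper_force: 42.3
```

Run:
```python
from h import *
s=manip.get_state();print(s["position"],s["contact_force"],s["moment"],s["ee_rot"],s["qpos"].round(3),np.degrees(2*np.arctan2(s["ee_rot"][1],s["ee_rot"][2])))
```

```text
[ 0.5410544  -0.07769203  0.15029797] [-1.05397015 -2.26301788  6.65355916] [-0.39752753  0.12410844 -0.00770073] [1.21426159e-03 6.15482245e-01 7.88149588e-01 5.98533237e-04] [-0.27   0.298  1.708  0.     1.134 -0.515] 75.97402082636646
```

Emit:
move_arm(
  deltas=[
    [[0,0,0,0.015,1],[0,0,0,0.03,1],[0,0,0,0.03,1],[0,0,0,0.03,1]],
  ],
)

```text
clock: 10.15
position: [0.541, -0.0777, 0.1504]
ee_rot: [0.001, 0.638, 0.77, 0.0]
contact_force: [-1.0, -2.1, 6.5]
width: 0.0111
gripper_force: 66.4
```

Run:
```python
from h import *
for i in range(3):
    s=manip.get_state();print(s["moment"],s["effort"][-1],s["contact_force"],np.degrees(2*np.arctan2(s["ee_rot"][1],s["ee_rot"][2])),s["width"]); manip.get_image("wrist")
```

```text
[-0.41049089  0.04246081  1.50718621] 1.4593015238642693 [-0.98993913 -2.0665907   6.46095632] 79.28683882725193 0.011074644459779927
[-0.33561661  0.07129531  1.4757866 ] 1.455908752977848 [-1.25856038 -2.08090799  6.73104338] 79.2861352247032 0.011190650519269924
[-0.3685544   0.13549569  1.4358279 ] 1.4553330838680267 [-0.94731602 -2.27828755  7.20623352] 79.28460788605248 0.011348312537678491
```

Torque jumped to 1.5 N m, so the knob is at its hard stop. I'll release, lift off and check.

Emit:
move_arm(
  deltas=[
    [[0,0,0,0.027,0],[0,0,0,0.027,0],[0,0,0,0.027,0],[0,0,-0.03,0.027,0],[0,0,-0.08,0.027,0],[0.06,0,-0.14,0.027,0],[0.1,0,-0.18,0.027,0],[0.1,0,-0.18,0.027,0],[0.1,0,-0.18,0.027,0],[0.1,0,-0.18,0.027,0]],
  ],
)

```text
clock: 11.3
position: [0.5252, 0.0007, 0.2915]
ee_rot: [-0.001, 0.661, 0.75, -0.001]
contact_force: [0.4, -0.4, -0.7]
width: 0.043
gripper_force: 0.0
```

Run:
```python
from h import *
s=manip.get_state();print(s["position"],s["contact_force"],s["width"])
a=manip.get_image("scene")[165:275,225:375,::-1];b=manip.get_image("side")[200:335,300:420,::-1]
cv2.imwrite("pics/f.png",np.hstack([cv2.resize(a,(480,352),interpolation=cv2.INTER_CUBIC),cv2.resize(b,(313,352),interpolation=cv2.INTER_CUBIC)]))
```

```text
[0.5252074  0.00073561 0.29150303] [ 0.44667221 -0.37140681 -0.65718731] 0.043020801994248695
```

View pics/f.png

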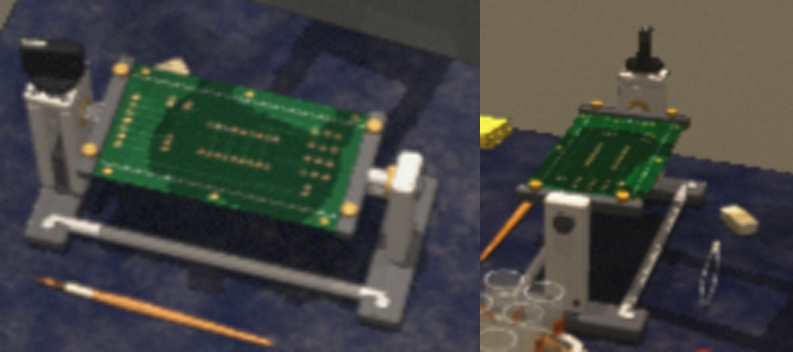

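The board is level with its solder side up. The knob bar now lies across the frame at the locked stop, the loose items are undisturbed, and the arm is clear of everything.

```bash
python3 -c "
from rig import manip
print(manip.sign_off())"
```

```text
the job is handed in; nothing more can be done
None
```

The board is turned over with its solder side up and level to within about 1°, the knob is locked at its clockwise stop, nothing around the frame was moved as far as the pictures show, and the job was handed in at about 11.5 s of the 51 s allowed.

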